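Hang the stamp holder on its twin-pin stand and park the date stamp in it

ROBOT

A 7-joint arm with a two-finger parallel gripper is mounted at the origin on the work surface; the furniture and walls round the work are solid. World frame = base frame: x ahead of the robot, y to its left, z up, the work surface at z = 0. Lengths are in m, angles in rad, forces in N, time in s.
With the tool pointing down it reaches from about 0.4 to 0.85 m from the base axis. Payload 6.9 kg.
Tool frame: the origin (TCP) lies on the mounting face of the last link; the fingertips stand 173 mm ahead of it and the grasp point (between the pads) lies 155 mm ahead of it; z points along the fingers, x is the direction in which the jaws open and shut, and the axes are right-handed (so a half turn about z gives the same grasp; the last joint's range is limited). The gripper opens to 85 mm and grips with 20 to 120 N. Pads are 22 mm wide; open, the fingers measure 114 mm over their backs; the gripper's body (76 mm by 85 mm) begins 54 mm behind the grasp point. The pads swing forward as they close: fully open they stand 13 mm farther back than shut.
Start: joints at [1.27, 0.507, -0.238, 1.5, 0.126, 1.149, -0.155], TCP at [0.247, -0.574, 0.405] pointing down, gripper open.
Joint ranges: [-3.08, 3.08], [-0.24, 2.05], [-1.43, 1.35], [0, 2.5], [-1.52, 4.66], [0.17, 1.96], [-2.89, 2.89]. Speed limits (rad/s): [2.39, 2.39, 3.14, 3.14, 3.14, 3.14, 3.14].

INTERFACE

Orientations are given as a unit quaternion [w, x, y, z].
In Python, from workcell import manip gives the robot as it stands.
- The arm moves only by the tool play_rows, never from a script. Its arguments are lists of equal length, an entry for each row: "hand": the closure, from 0 (fully open) to 1 (shut); "delta_pos": the shift along the world's x, y, z in cm, a list of three; "rotation": the turn, a rotation vector about the world's x, y, z in rad, a list of three. A call has 1 to 10 rows; each row shifts and turns the commanded pose from where the row before left it; what a row does not reach is not made up. A row lasts 1/8 s, in which the tool goes at most 62.5 mm and 10.7 degrees, less where a joint would pass 70% of its speed; a pose out of reach is approached as far as the arm can. A call with a gripper value outside its range is refused whole. The fingers move at their own pace and stop on an object; the grip force is fixed at half the most. Time passes only in rows, so rows that do not move let the fingers close. It gives the time, the measured TCP pose, the force and the opening at its end, in the units of the state.
- manip.get_state(): the state, without advancing time (a new reading comes with each control period).
- manip.get_image(name): name is "scene" or "top"; returns a dict with "pixels" (384x512x3 uint8, blue, green, red), "intrinsics" (3x3 intrinsics, pixels), "rvec" (rotation vector, rad) and "tvec" (3), from world to camera coordinates, as OpenCV has them. Camera axes: x right, y down, z forward; pixel columns grow to the right and rows downward; lengths in m; the calibration is good to about 2 mm. A picture is of the moment at which its call begins. There is no depth.
- manip.close_job(): hands the job in, once; it reports no verdict.
The state is a dict: "clock": time; "joints": joint angles; "joint_velocities": joint speeds; "joint_torque": joint torques, N m; "tcp_pos": TCP position; "tcp_rot": TCP orientation; "ft_force": force on the tool from outside, world axes, zero at the start; "ft_torque": the same for the moment, N m; "width": finger opening in m.
Only numpy, scipy, OpenCV 4.12 (cv2) and the standard library are available. Lean on these libraries where they do the work, as an engineer would, in place of code of your own. Each camera call takes 0.05 s, during which the arm holds its last target.

TASK

Hang the empty stamp holder on the counter stand so that each of the stand's two upright pins goes through one hole of the holder and both ears lie flat on the posts. Then park the date stamp upright in the holder's pocket, its base fully down on the pocket floor, and let go. Leave the other things on the counter where they are.

Things in the scene. Friction and masses are not known exactly. Their poses are not given: they have to be found in the camera images.
- stand: Stand, fixed to the counter; origin under its centre, y from pin_b to pin_a, z up. Brown wooden base 76 (x) x 146 (y) x 13 mm; two dark steel posts 22x22 mm, axes 92 mm apart along y, flat tops 75 mm above the counter, 70 mm clear between them; a 10 mm steel bar along y joins them, its centre 30 mm above the counter. A vertical brass pin stands on each post.
- pin_a (a point): Foot of the pin on the post at the stand's +y, on the post's flat top at the pin's axis. Brass pin, 8 mm in diameter, 22 mm tall, the top 6 mm tapered to a blunt point. Axes as the stand's.
- pin_b (a point): Foot of the same kind of pin on the post at the stand's -y.
- holder: Loose stamp holder, about 0.18 kg, standing upright on the counter; origin at the centre of its underside, z up. Dark wooden block 42 (x) x 58 (y) x 40 mm high. A brass ear on each y end: 34 mm wide (x), 7 mm thick, reaching 63 mm from the centre, underside 20 mm above the block's underside. Can be hung either way round.
- holder_c (a point): Centre of the holder's block, 20 mm above its underside; axes as the holder's. Grasp the block across its 42 mm width (x). The pocket in its top is centred here: 34 (x) x 50 mm (y), 18 mm deep, its red floor 2 mm above this point; rim bevelled 2.5 mm.
- hole_a (a point): Centre of the through hole, 12 mm in diameter, in the ear at the holder's +y end, at the ear's underside, 46 mm from the holder's centre. When hung, this point lies at the foot of a pin.
- hole_b (a point): The same in the ear at the holder's -y end.
- stamp: Loose date stamp, about 0.06 kg, 76 mm tall, brown wood, standing upright; origin at the centre of its underside, z up. Rectangular base 28 (x) x 44 (y) x 20 mm high, then a neck, then a round turned grip about 28 mm in diameter from 40 to 76 mm up.
- stamp_c (a point): Centre of the stamp, 38 mm above its underside; axes as the stamp's. Its base fits the pocket with its x along the holder's x, either way round.
- cookie0: Bystander: pale pink round cookie, 89 mm wide, 17 mm thick, loose on a white plinth 12 mm high; origin at the centre of its underside.
- cookie1: Bystander: orange round cookie, 88 mm wide, 17 mm thick, loose on a white plinth 12 mm high; origin at the centre of its underside.
There are look-alikes about, which are no part of the job. Several things have the shape of the stamp; the one meant has the colours described above.

How it is judged:
On the way, in this order (a step that is already met when the one before it is completed fails the run):
1. the holder hangs on both pins, ears flat on the posts, let go (((distance between hole_a and pin_a below 0.005 m and distance between hole_b and pin_b below 0.005 m) or (distance between hole_a and pin_b below 0.005 m and distance between hole_b and pin_a below 0.005 m)) and angle between holder_c's own z axis and vertical below 0.06 rad and contact force between the fingers and holder below 0.2 N), for 0.2 s.
2. the stamp is down in the pocket of the hanging holder (((distance between hole_a and pin_a below 0.005 m and distance between hole_b and pin_b below 0.005 m) or (distance between hole_a and pin_b below 0.005 m and distance between hole_b and pin_a below 0.005 m)) and angle between holder_c's own z axis and vertical below 0.06 rad and x of stamp_c in the frame of holder_c between -0.006 and 0.006 m and y of stamp_c in the frame of holder_c between -0.006 and 0.006 m and z of stamp_c in the frame of holder_c between 0.036 and 0.044 m and angle between stamp_c's own z axis and vertical below 0.08 rad and angle between the x axis of stamp_c and the x axis of holder_c, either way round below 0.2 rad), for 0.2 s.
At the end, for the whole second after the job is handed in: Each hole within 5 mm of the foot of a different pin, holder level within 0.06 rad; stamp in the pocket: centred within 6 mm, underside within 4 mm of the pocket floor, upright within 0.08 rad, its x along the holder's x (either way) within 0.2 rad; both released and at rest (all of step 2 and linear speed of each of holder, stamp below 0.02 m/s); the robot touches nothing.
It fails at once if one of the two cookies is pushed more than 3 cm from its place (distance of any of cookie0, cookie1 from where it was at the start of the episode above 0.03 m).
It also fails if it takes over 62 s, if anything falls off the work surface, if the arm or the gripper's body presses on something with over 40 N, if the wrist force passes 120 N, or if a joint passes its speed limit or range.

## Working session

There is one attempt and no reset: what is moved stays moved. The work goes in short steps, Python scripts to look and compute and a tool call to move; the robot and the scene stay as the last step left them, time stands still between calls to the robot, and variables do not carry over. Pictures are saved under pics/ and viewed, and the job is handed in when it is done.

Besides the shell and the picture viewer there is one more tool, called after "Call:" by a JSON object that holds its "method" and its "body". play_rows: Moves the arm, as the interface text tells. Its arguments: {"type":"object","properties":{"hand":{"type":"array"},"delta_pos":{"type":"array"},"rotation":{"type":"array"}},"required":["hand","delta_pos","rotation"]}

```bash
mkdir -p pics; cat > h.py <<'E'
import cv2,numpy as np
from workcell import manip
def grab(n,name):
    d=manip.get_image(n); im=np.array(d["pixels"]); cv2.imwrite(f"pics/{name}.png",im)
    np.savez(f"pics/{name}.npz",im=im,K=np.array(d["intrinsics"]),r=np.array(d["rvec"]),t=np.array(d["tvec"]))
    return load(name)
def load(name):
    z=np.load(f"pics/{name}.npz"); return z["im"],z["K"],z["r"].reshape(3),z["t"].reshape(3)
def ray(c,uv):
    im,K,r,t=c; R=cv2.Rodrigues(r)[0]; o=-R.T@t
    uv=np.atleast_2d(np.array(uv,float)); p=np.c_[uv,np.ones(len(uv))]@np.linalg.inv(K).T
    return o,p@R
def plane(c,uv,z):
    o,d=ray(c,uv); return o+d*((z-o[2])/d[:,2])[:,None]
def proj(c,P):
    return cv2.projectPoints(np.atleast_2d(np.array(P,float)),c[2],c[3],c[1],None)[0][:,0]
def st():
    s=manip.get_state(); print({k:np.round(s[k],4) for k in("clock","tcp_pos","tcp_rot","ft_force","width","joints")})
E
python3 - <<'E'
from h import *
for n in("scene","top"):
    c=grab(n,n+"0"); print(n,c[1].round(1).tolist(),ray(c,[256,192]))
    cv2.imwrite(f"pics/{n}0b.png",cv2.resize(c[0],(800,600),interpolation=cv2.INTER_CUBIC))
st()
E
```

```text
scene [[475.6, 0.0, 257.4], [0.0, 475.6, 191.4], [0.0, 0.0, 1.0]] (array([-0.25326836,  0.47758396,  0.91736413]), array([[ 0.61833753, -0.39100052, -0.68175344]]))
top [[365.8, 0.0, 252.2], [0.0, 365.8, 199.8], [0.0, 0.0, 1.0]] (array([ 0.43501133, -0.02132095,  0.93379211]), array([[ 0.09160544,  0.01773538, -0.99591884]]))
{'clock': np.float64(0.1), 'tcp_pos': array([ 0.2472, -0.5739,  0.4039]), 'tcp_rot': array([-4.000e-04,  8.354e-01, -5.497e-01, -7.000e-04]), 'ft_force': array([ 1.8053, -0.1993, -0.4867]), 'width': np.float64(0.0851), 'joints': array([ 1.2695,  0.5082, -0.2375,  1.501 ,  0.1257,  1.1489, -0.1548])}
```

View pics/scene0b.png

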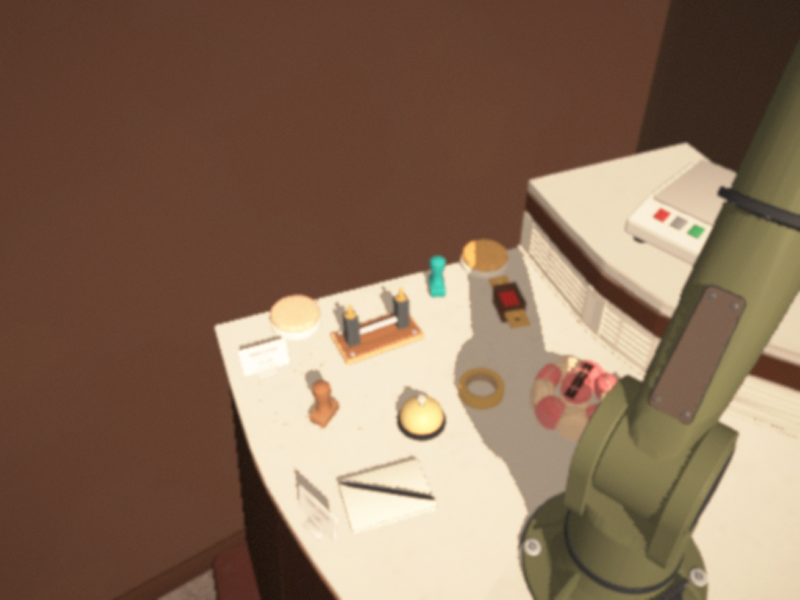

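View pics/top0b.png

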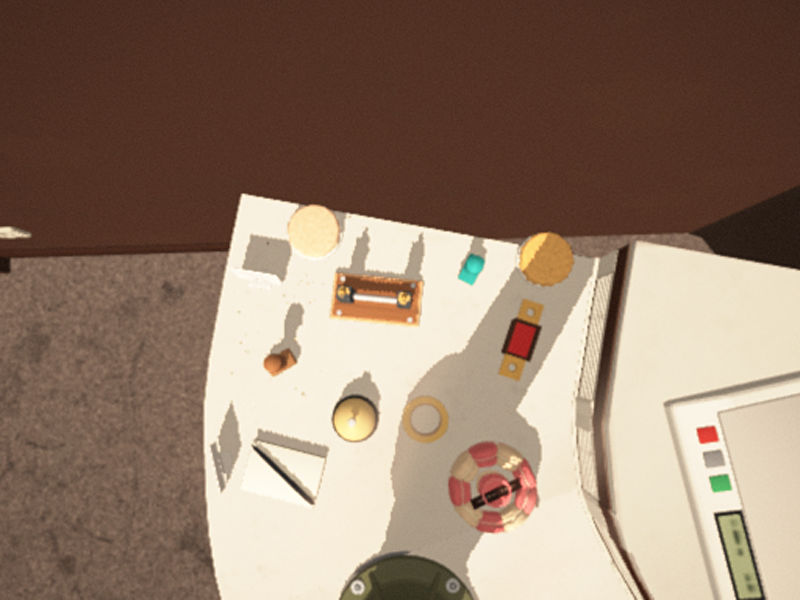

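The pictures show (800x600 scale, top view): holder at (521,340) with red pocket, stand at (377,298), brown stamp at (280,362), cookies at (314,231) and (546,259), and a teal look-alike at (472,267). Next I'll measure.

```bash
python3 - <<'E'
from h import *
for n,boxes in(("top0",[(200,170,80,50),(310,180,50,70),(160,210,50,50)]),("scene0",[(200,170,80,70),(300,165,50,55),(185,230,50,50)])):
    im=load(n)[0]
    row=[cv2.resize(im[y:y+h,x:x+w],(260,int(260*h/w)),interpolation=cv2.INTER_CUBIC) for x,y,w,h in boxes]
    H=max(r.shape[0] for r in row); row=[cv2.copyMakeBorder(r,0,H-r.shape[0],0,6,0) for r in row]
    cv2.imwrite(f"pics/crop_{n}.png",np.hstack(row)[:600])
c=load("top0"); hsv=cv2.cvtColor(c[0],cv2.COLOR_BGR2HSV)
def blob(m,x,y,w,h):
    k=np.zeros_like(m);k[y:y+h,x:x+w]=m[y:y+h,x:x+w]
    cs=cv2.findContours(k,cv2.RETR_EXTERNAL,cv2.CHAIN_APPROX_NONE)[0]; return max(cs,key=cv2.contourArea)
red=cv2.inRange(hsv,(0,150,90),(6,255,255))|cv2.inRange(hsv,(174,150,90),(180,255,255))
r=cv2.minAreaRect(blob(red,310,180,50,70)); print("red",r)
b=plane(c,cv2.boxPoints(r),0.022); print("red floor",b.mean(0),b.round(4).tolist())
# holder outline at z=0.04..: not white
ears=cv2.inRange(hsv,(14,120,60),(28,255,255))
k=np.zeros_like(ears);k[185:250,312:355]=ears[185:250,312:355]
for q in cv2.findContours(k,cv2.RETR_EXTERNAL,cv2.CHAIN_APPROX_NONE)[0]:
    if cv2.contourArea(q)>20:
        r=cv2.minAreaRect(q);print("ear",r,plane(c,[r[0]],0.027))
wood=cv2.inRange(hsv,(5,110,60),(16,255,255))
r=cv2.minAreaRect(blob(wood,200,165,80,50)); b=plane(c,cv2.boxPoints(r),0.013); print("stand",r,b.mean(0),b.round(4).tolist(), np.linalg.norm(b[0]-b[1]),np.linalg.norm(b[1]-b[2]))
r=cv2.minAreaRect(blob(wood,160,210,50,50)); print("stamp",r,plane(c,[r[0]],0.02))
E
```

```text
red ((333.3000183105469, 217.10000610351562), (13.281564712524414, 20.238574981689453), 18.434947967529297)
red floor [ 0.4511244  -0.19470557  0.022     ] [[0.4332, -0.1706, 0.022], [0.4803, -0.1883, 0.022], [0.469, -0.2188, 0.022], [0.422, -0.2011, 0.022]]
ear ((327.5500183105469, 234.35000610351562), (13.914020538330078, 13.597793579101562), 18.434947967529297) [[ 0.40909082 -0.17799673  0.027     ]]
ear ((339.0000305175781, 199.50001525878906), (13.597792625427246, 13.597793579101562), 18.434947967529297) [[ 0.49400186 -0.20951569  0.027     ]]
stand ((240.84158325195312, 190.58416748046875), (56.12010192871094, 27.861042022705078), 5.710592269897461) [0.52451244 0.03353776 0.013     ] [[0.4984, 0.1083, 0.013], [0.5689, 0.1, 0.013], [0.5504, -0.0416, 0.013], [0.4804, -0.0325, 0.013]] 0.07099923995290375 0.1427131467187046
stamp ((178.1615447998047, 230.90771484375), (12.899611473083496, 18.977312088012695), 60.2551155090332) [[0.42676443 0.19255527 0.02      ]]
```

View pics/crop_top0.png

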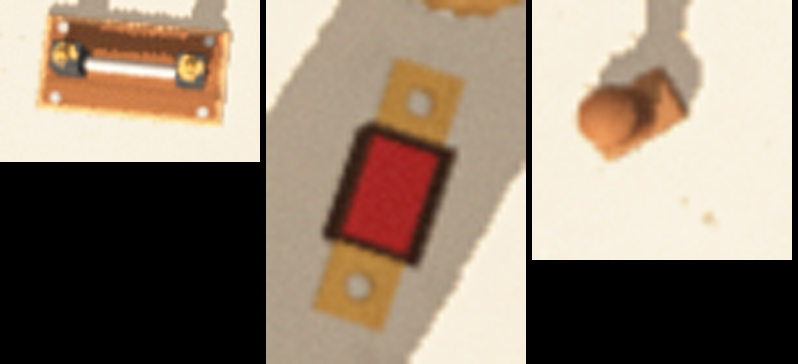

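View pics/crop_scene0.png

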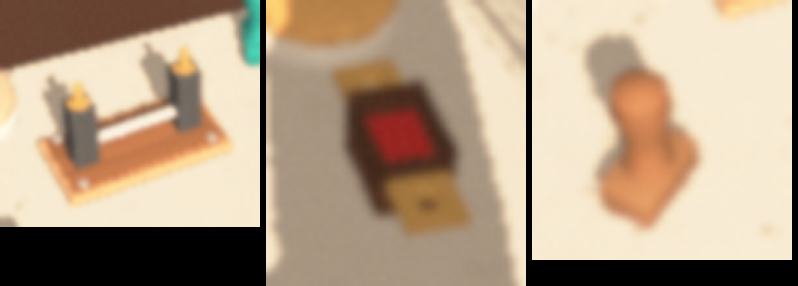

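```bash
python3 - <<'E'
from h import *
for n,boxes in(("top0",[(212,178,26,22),(248,178,26,22)]),("scene0",[(214,188,24,36),(244,178,24,36)])):
    im=load(n)[0]
    row=[cv2.resize(im[y:y+h,x:x+w],(w*15,h*15),interpolation=cv2.INTER_NEAREST) for x,y,w,h in boxes]
    cv2.imwrite(f"pics/pin_{n}.png",np.hstack(row)[:600])
def cents(n,boxes,lo,hi):
    c=load(n);hsv=cv2.cvtColor(c[0],cv2.COLOR_BGR2HSV);out=[]
    for x,y,w,h in boxes:
        m=cv2.inRange(hsv[y:y+h,x:x+w],lo,hi); q=cv2.moments(m,True); ys,xs=np.nonzero(m)
        out.append([x+q['m10']/q['m00'],y+q['m01']/q['m00']]); print(n,np.round(out[-1],2),q['m00'],x+xs.min(),x+xs.max(),y+ys.min(),y+ys.max())
    return c,np.array(out)
c,u=cents("top0",[(332,194,14,11),(321,229,13,12)],(0,0,100),(179,75,255))
print("holes z.020-27",plane(c,u,.0235))
c,u=cents("top0",[(212,178,26,20),(248,178,26,20)],(17,110,110),(32,255,255))
print("pins mid",plane(c,u,.086))
c2,u2=cents("scene0",[(214,188,24,20),(244,178,24,20)],(15,110,110),(32,255,255))
print("pins scene mid",plane(c2,u2,.086))
# triangulate
for i in range(2):
    o1,d1=ray(c,u[i]);o2,d2=ray(c2,u2[i]);A=np.c_[d1[0],-d2[0]];s=np.linalg.lstsq(A,o2-o1,rcond=None)[0]
    print("tri",o1+s[0]*d1[0],o2+s[1]*d2[0])
E
```

```text
top0 [337.38 198.46] 13.0 332 340 194 201
top0 [326.73 234.18] 11.0 321 329 229 236
holes z.020-27 [[ 0.49691898 -0.20637499  0.0235    ]
 [ 0.40945354 -0.17660277  0.0235    ]]
top0 [217.81 186.17] 47.0 212 223 179 196
top0 [260.11 190.23] 61.0 255 269 181 197
pins mid [[ 0.52920994  0.08265844  0.086     ]
 [ 0.5168543  -0.01590622  0.086     ]]
scene0 [223.53 200.58] 38.0 220 227 196 203
scene0 [256.03 189.62] 34.0 253 259 185 192
pins scene mid [[ 0.51987638  0.08591811  0.086     ]
 [ 0.50826878 -0.00419852  0.086     ]]
tri [0.53019874 0.08374991 0.07710077] [0.52857547 0.08151125 0.07664584]
tri [ 0.51820483 -0.01581687  0.07201025] [ 0.52082991 -0.01214526  0.07228711]
```

View pics/pin_top0.png

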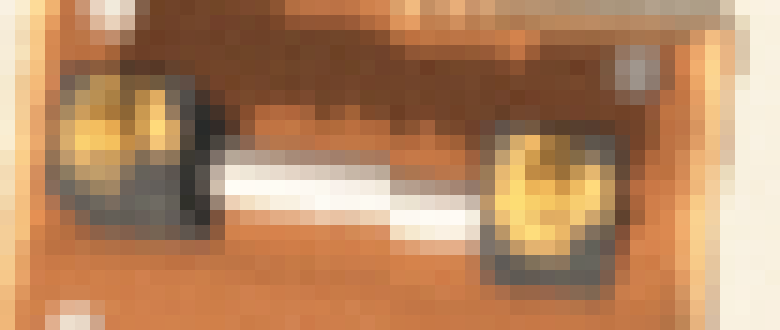

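View pics/pin_scene0.png

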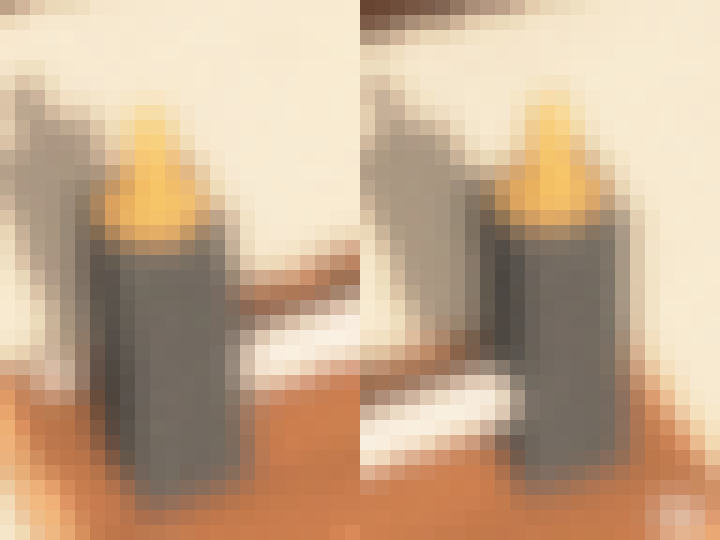

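Pixels are coarse (2.4 mm/px). I'll refine the stand with upsampled edges, and the posts in both views.

```bash
python3 - <<'E'
from h import *
S=10
def up(c,x,y,w,h):
    return cv2.resize(c[0][y:y+h,x:x+w],None,fx=S,fy=S,interpolation=cv2.INTER_CUBIC)
def px(p,x,y): return (np.asarray(p,float)+.5)/S-.5+[x,y]
for n,(x,y,w,h) in(("top0",(205,168,72,46)),("scene0",(208,180,68,54))):
    c=load(n);u=up(c,x,y,w,h)
    s=cv2.cvtColor(u,cv2.COLOR_BGR2HSV)[...,1]
    d=cv2.cvtColor(u,cv2.COLOR_BGR2GRAY)
    m=((s>95)|(d<105)).astype(np.uint8)*255
    if n=="scene0": m=((s>95)).astype(np.uint8)*255; 
    m=cv2.morphologyEx(m,cv2.MORPH_OPEN,np.ones((45,45)))
    q=max(cv2.findContours(m,cv2.RETR_EXTERNAL,cv2.CHAIN_APPROX_NONE)[0],key=cv2.contourArea)
    v=u.copy();cv2.drawContours(v,[q],-1,(0,255,0),1);
    r=cv2.minAreaRect(q);cv2.drawContours(v,[cv2.boxPoints(r).astype(int)],-1,(255,0,0),1)
    cv2.imwrite(f"pics/st_{n}.png",v)
    if n=="top0":
        for z in(0,.013):
            b=plane(c,px(cv2.boxPoints(r),x,y),z);print(z,b.mean(0),b.round(4).tolist(),np.linalg.norm(b[0]-b[1]),np.linalg.norm(b[1]-b[2]))
E
```

```text
0 [0.5248646  0.03452003 0.        ] [[0.4968, 0.1115, 0.0], [0.5718, 0.1026, 0.0], [0.5527, -0.0429, 0.0], [0.4782, -0.0332, 0.0]] 0.0755345522788531 0.14672166547585033
0.013 [0.52361369 0.03374262 0.013     ] [[0.4959, 0.1097, 0.013], [0.5699, 0.1009, 0.013], [0.551, -0.0426, 0.013], [0.4776, -0.033, 0.013]] 0.07448298076493504 0.1446790463137028
```

View pics/st_top0.png

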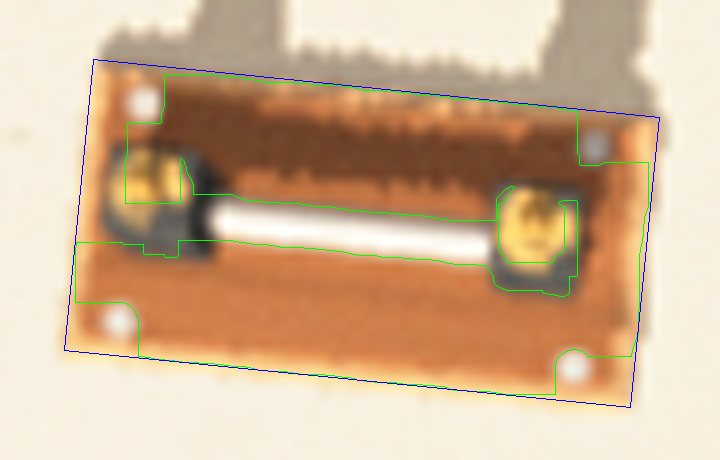

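View pics/st_scene0.png

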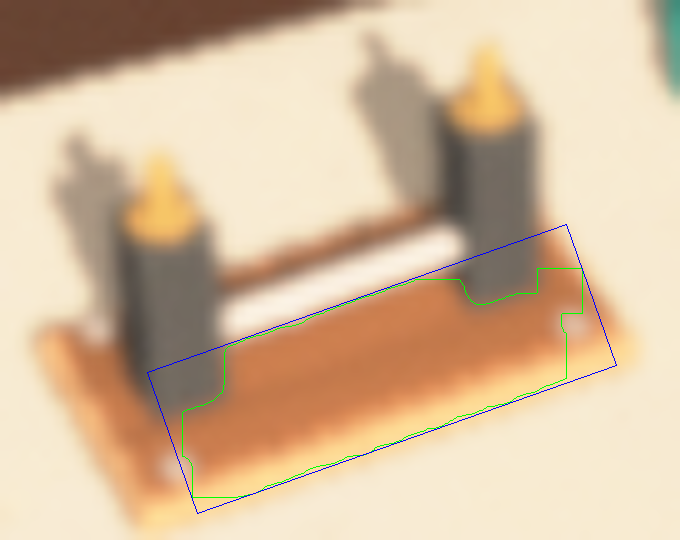

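```bash
python3 - <<'E'
from h import *
px=lambda p,x,y:(np.asarray(p,float)+.5)/10-.5+[x,y]
c=load("top0");s=load("scene0")
b=plane(c,px([(145,103),(595,147),(119,321),(573,367)],205,168),.014);print("screws",b.mean(0),b.round(4).tolist())
d=b[0]-b[1]+b[2]-b[3];print("ang",np.degrees(np.arctan2(d[0],d[1])))
print("disc top",plane(c,px([(150,188),(538,230)],205,168),.075))
print("disc scene",plane(s,px([(162,215),(487,103)],208,180),.075))
print("tip scene",plane(s,px([(160,155),(487,45)],208,180),.097))
# predict from base
for th in(7.0,7.2,):
  for C in((.5240,.0341),(.5235,.0341)):
    t=np.radians(th);e=np.array([np.sin(t),np.cos(t)])
    for sg in(1,-1):
        p=np.array(C)+sg*.046*e
        P=[[*p,.075],[*p,.097]]
        print(th,p.round(4),"topcrop",((proj(c,P)-[205,168]+.5)*10-.5).round(0).tolist(),"scene",((proj(s,P)-[208,180]+.5)*10-.5).round(0).tolist())
E
```

```text
screws [0.52335222 0.03468091 0.014     ] [[0.5584, 0.0879, 0.014], [0.5438, -0.0259, 0.014], [0.503, 0.0956, 0.014], [0.4882, -0.0188, 0.014]]
ang 7.334177355938672
disc top [[ 0.52988462  0.07988111  0.075     ]
 [ 0.51727675 -0.0116572   0.075     ]]
disc scene [[ 0.52829166  0.08113278  0.075     ]
 [ 0.51727375 -0.01056287  0.075     ]]
tip scene [[ 0.52694294  0.08096388  0.097     ]
 [ 0.51559905 -0.00983566  0.097     ]]
7.0 [0.5296 0.0798] topcrop [[151.0, 189.0], [139.0, 179.0]] scene [[164.0, 210.0], [159.0, 147.0]]
7.0 [ 0.5184 -0.0116] topcrop [[537.0, 225.0], [536.0, 216.0]] scene [[488.0, 99.0], [487.0, 36.0]]
7.0 [0.5291 0.0798] topcrop [[151.0, 191.0], [139.0, 181.0]] scene [[165.0, 211.0], [160.0, 148.0]]
7.0 [ 0.5179 -0.0116] topcrop [[538.0, 227.0], [536.0, 218.0]] scene [[489.0, 100.0], [488.0, 38.0]]
7.2 [0.5298 0.0797] topcrop [[151.0, 188.0], [139.0, 178.0]] scene [[164.0, 210.0], [159.0, 147.0]]
7.2 [ 0.5182 -0.0115] topcrop [[537.0, 226.0], [536.0, 217.0]] scene [[488.0, 100.0], [487.0, 37.0]]
7.2 [0.5293 0.0797] topcrop [[151.0, 191.0], [139.0, 180.0]] scene [[165.0, 211.0], [160.0, 148.0]]
7.2 [ 0.5177 -0.0115] topcrop [[537.0, 228.0], [536.0, 219.0]] scene [[489.0, 101.0], [488.0, 38.0]]
```

```bash
python3 - <<'E'
from h import *
for n,B in(("top0",[(312,184,44,68),(164,216,34,34)]),("scene0",[(306,172,36,42),(192,236,30,42)])):
    row=[]
    for (x,y,w,h) in B:
        row.append(cv2.resize(load(n)[0][y:y+h,x:x+w],None,fx=8,fy=8,interpolation=cv2.INTER_CUBIC))
    H=max(r.shape[0] for r in row)
    v=np.hstack([cv2.copyMakeBorder(r,0,H-r.shape[0],0,0,0) for r in row]);cv2.imwrite(f"pics/hs_{n}.png",v)
E
```

```text
(no output)
```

View pics/hs_top0.png

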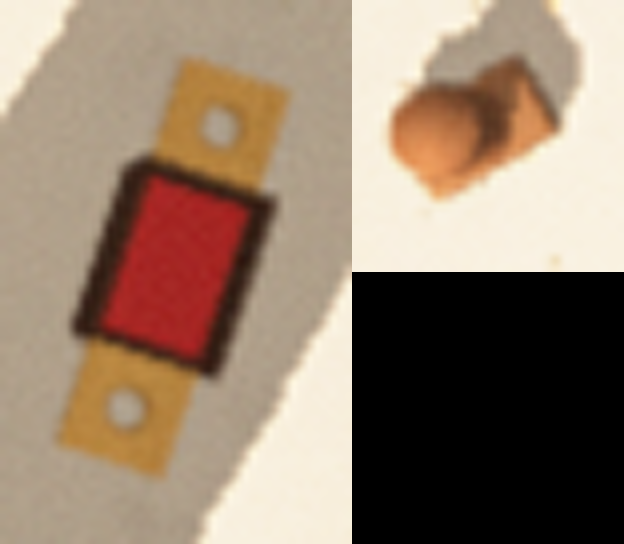

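View pics/hs_scene0.png

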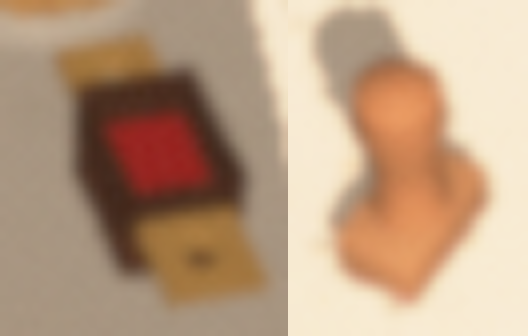

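```bash
python3 - <<'E'
from h import *
px=lambda p,x,y:(np.asarray(p,float)+.5)/8-.5+[x,y]
c=load("top0");s=load("scene0")
f=lambda p:p.round(4).tolist()
h=plane(c,px([(219,126),(126,409)],312,184),.0235);print("holes",f(h),f(h.mean(0)),np.linalg.norm(h[0]-h[1]),np.degrees(np.arctan2(h[0,1]-h[1,1],h[0,0]-h[1,0])))
r=plane(c,px([(140,160),(275,200),(217,376),(75,333)],312,184),.04);print("rim",f(r),f(r.mean(0)),[np.linalg.norm(r[i]-r[i-1]).round(4) for i in range(4)])
d=r[0]-r[3]+r[1]-r[2];print("ang",np.degrees(np.arctan2(d[1],d[0])))
g=plane(c,px([(83,130)],164,216),.06);print("head top",f(g))
q=plane(s,px([(398-288,105)],192,236),.06);print("head scene",f(q))
b=plane(c,px([(166,57),(208,128),(85,200)],164,216),.02);print("base",f(b),"ctr",f((b[0]+b[2])/2),np.linalg.norm(b[0]-b[1]),np.linalg.norm(b[1]-b[2]))
b=plane(c,px([(85,200)],164,216),.0);print(f(b))
# scene base bottom corners
w=plane(s,px([(488-288,185),(405-288,300),(340-288,235)],192,236),.02);print("scene base z.02",f(w))
w=plane(s,px([(488-288,200),(405-288,300),(340-288,255)],192,236),.0);print("scene base z0",f(w))
E
```

```text
holes [[0.4947, -0.2101, 0.0235], [0.4082, -0.178, 0.0235]] [0.4514, -0.194, 0.0235] 0.09229168435199024 -20.36747714276275
rim [[0.4839, -0.1824, 0.04], [0.4707, -0.2226, 0.04], [0.4179, -0.2029, 0.04], [0.432, -0.1607, 0.04]] [0.4511, -0.1921, 0.04] [np.float64(0.0563), np.float64(0.0424), np.float64(0.0563), np.float64(0.0445)]
ang -21.580875683297094
head top [[0.4252, 0.1934, 0.06]]
head scene [[0.4272, 0.1911, 0.06]]
base [[0.4469, 0.1768, 0.02], [0.4244, 0.1639, 0.02], [0.4029, 0.2028, 0.02]] ctr [0.4249, 0.1898, 0.02] 0.02596995462510479 0.0445038628570369
[[0.4022, 0.2077, 0.0]]
scene base z.02 [[0.4163, 0.1702, 0.02], [0.3924, 0.2117, 0.02], [0.4242, 0.2163, 0.02]]
scene base z0 [[0.4261, 0.1663, -0.0], [0.4068, 0.2058, 0.0], [0.4326, 0.2141, 0.0]]
```

Measured: pins A (0.529, 0.080) and B (0.517, -0.011), 92 mm apart as they should be, both views agreeing. Holder centre is (0.4513, -0.1935) with hole spacing 92.3 mm, and the stamp is near (0.425, 0.191). Moving over the holder.

Call:
{"method": "play_rows", "body": {"hand": [0,0,0,0,0,0,0,0,0,0], "delta_pos": [[2.04,3.8,1],[2.04,3.8,0],[2.04,3.8,0],[2.04,3.8,0],[2.04,3.8,0],[2.04,3.8,0],[2.04,3.8,-1],[2.04,3.8,-2],[2.04,3.8,-2],[2.04,3.8,-2]], "rotation": [[0,0,-0.0766],[0,0,-0.0766],[0,0,-0.0766],[0,0,-0.0766],[0,0,-0.0766],[0,0,-0.0766],[0,0,-0.0766],[0,0,-0.0766],[0,0,-0.0766],[0,0,-0.0766]]}}

```text
clock: 1.35
tcp_pos: [0.4516, -0.1928, 0.3439]
tcp_rot: [-0.0, -0.568, 0.823, 0.0]
ft_force: [1.0, 0.2, -0.1]
width: 0.0852
```

Call:
{"method": "play_rows", "body": {"hand": [0,0,0,0,0,0,0,0.3,0.6,0.7], "delta_pos": [[0,-0.07,-4],[0,0,-4],[0,0,-4],[0,0,-2],[0,0,-1.5],[0,0,-0.7],[0,0,0],[0,0,0],[0,0,0],[0,0,0]], "rotation": [[0,0,0],[0,0,0],[0,0,0],[0,0,0],[0,0,0],[0,0,0],[0,0,0],[0,0,0],[0,0,0],[0,0,0]]}}

```text
clock: 2.6
tcp_pos: [0.4515, -0.1947, 0.1834]
tcp_rot: [0.0, -0.569, 0.822, -0.0]
ft_force: [-1.2, 1.3, 7.0]
width: 0.0412
```

Call:
{"method": "play_rows", "body": {"hand": [0.8,0.9,0.9,0.9], "delta_pos": [[0,0,0],[0,0,0],[0,0,0],[0,0,0]], "rotation": [[0,0,0],[0,0,0],[0,0,0],[0,0,0]]}}

```text
clock: 3.1
tcp_pos: [0.4515, -0.1947, 0.1834]
tcp_rot: [0.0, -0.569, 0.822, -0.001]
ft_force: [-0.3, -0.3, 4.8]
width: 0.0408
```

Call:
{"method": "play_rows", "body": {"hand": [0.9,0.9,0.9,0.9,0.9,0.9], "delta_pos": [[0,0,1],[0,0,3],[0,0,4],[0,0,4],[0,0,0],[0,0,0]], "rotation": [[0,0,0],[0,0,0],[0,0,0],[0,0,0],[0,0,0],[0,0,0]]}}

```text
clock: 3.85
tcp_pos: [0.4508, -0.1947, 0.3026]
tcp_rot: [-0.0, -0.569, 0.822, 0.0]
ft_force: [-0.2, 0.3, -2.4]
width: 0.0411
```

```bash
python3 - <<'E'
from h import *
ims=[]
for n in("top","scene"):
    c=grab(n,n+"1"); ims.append(c[0])
a=cv2.resize(ims[0][150:290,270:410],(400,400),interpolation=cv2.INTER_CUBIC)
b=cv2.resize(ims[1][110:250,260:400],(400,400),interpolation=cv2.INTER_CUBIC)
cv2.imwrite("pics/lift.png",np.hstack([a,b])); st()
E
```

```text
{'clock': np.float64(3.95), 'tcp_pos': array([ 0.4508, -0.1946,  0.3017]), 'tcp_rot': array([-6.000e-04, -5.694e-01,  8.220e-01,  9.000e-04]), 'ft_force': array([ 0.0649,  0.0153, -1.8202]), 'width': np.float64(0.0406), 'joints': array([ 0.4807,  0.4221, -0.1731,  1.9885,  0.1045,  0.7414, -1.6848])}
```

View pics/lift.png

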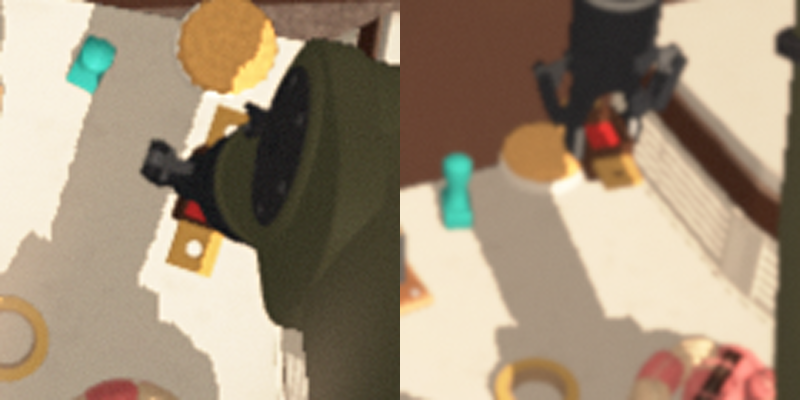

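```bash
python3 - <<'E'
from h import *
c=load("top1");s=load("scene1")
x,y,w,h=322,218,34,34
for cc,n,(x,y,w,h) in((c,"a",(322,218,34,34)),(s,"b",(312,138,44,44))):
    cv2.imwrite(f"pics/l{n}.png",cv2.resize(cc[0][y:y+h,x:x+w],(400,400),interpolation=cv2.INTER_CUBIC))
a=cv2.imread("pics/la.png");b=cv2.imread("pics/lb.png");cv2.imwrite("pics/lab.png",np.hstack([a,b]))
E
```

```text
(no output)
```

View pics/lab.png

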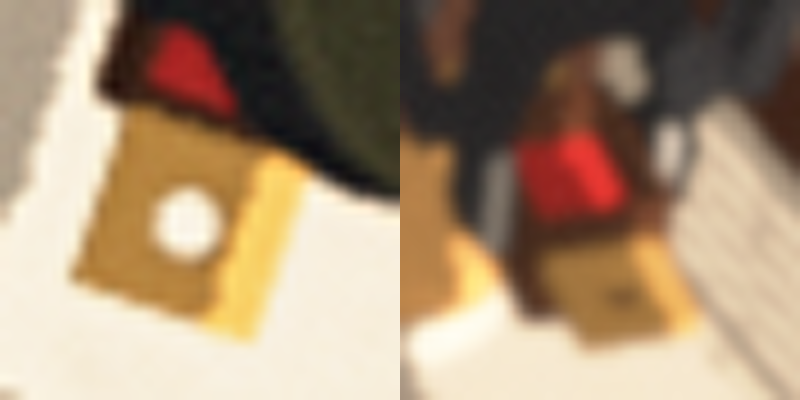

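```bash
python3 - <<'E'
from h import *
c=load("top1");s=load("scene1")
p=lambda q,x,y,k:(np.array(q)+.5)/k-.5+[x,y]
T=np.array([.4508,-.1946]);L=np.array([np.cos(np.radians(-20.8)),np.sin(np.radians(-20.8))]);J=np.array([-L[1],L[0]])
for n,cc,u,z in(("top",c,p((187,224),322,218,400/34),.1417),("scene",s,p((225,297),312,138,400/44),.145)):
    w=plane(cc,[u],z)[0];d=w[:2]-T;print(n,w,"along L",d@L,"along J",d@J)
cor=plane(c,p([(72,280),(255,340),(305,178),(122,110)],322,218,400/34),.1447);
for w in cor: print("corner L,J",(w[:2]-T)@L,(w[:2]-T)@J)
o1,d1=ray(c,p((187,224),322,218,400/34));o2,d2=ray(s,p((225,297),312,138,400/44));q=np.linalg.lstsq(np.c_[d1[0],-d2[0]],o2-o1,rcond=None)[0];print(o1+q[0]*d1[0],o2+q[1]*d2[0])
E
```

```text
top [ 0.40708645 -0.17903356  0.1417    ] along L -0.046392297097941286 along J -0.0009710819060356803
scene [ 0.40209826 -0.17529259  0.145     ] along L -0.05238383861574135 along J 0.0007547381436831826
corner L,J -0.062971502997075 0.015974550866952944
corner L,J -0.06227465665122441 -0.018499216348866167
corner L,J -0.0315730527726187 -0.017804483579902962
corner L,J -0.03082701305789422 0.017207706446273126
[ 0.40700798 -0.17947673  0.13947424] [ 0.40670893 -0.17988574  0.13956622]
```

The holder is held square: hole at 46 mm along the holder axis and about 1 mm across, measured from the tool. Carrying it to the stand with a 103.3° turn.

Call:
{"method": "play_rows", "body": {"hand": [0.9,0.9,0.9,0.9,0.9,0.9,0.9,0.9,0.9,0.9], "delta_pos": [[0.6,1.9,1],[0.6,1.9,1],[0.6,1.9,0],[0.6,1.9,0],[0.6,1.9,0],[0.6,1.9,0],[0.6,1.9,0],[0.6,1.9,0],[0.6,1.9,0],[0.6,1.9,0]], "rotation": [[0,0,0.15],[0,0,0.15],[0,0,0.15],[0,0,0.15],[0,0,0.15],[0,0,0.15],[0,0,0.15],[0,0,0.15],[0,0,0.15],[0,0,0.15]]}}

```text
clock: 5.2
tcp_pos: [0.5111, -0.0042, 0.3214]
tcp_rot: [0.0, 0.978, -0.211, -0.001]
ft_force: [-0.8, -0.8, -0.7]
width: 0.0413
```

Call:
{"method": "play_rows", "body": {"hand": [0.9,0.9,0.9,0.9,0.9], "delta_pos": [[0.6,1.9,0],[0.65,1.99,-1],[0,0,-1],[0,0,0],[0,0,0]], "rotation": [[0,0,0.15],[0,0,0.15],[0,0,0],[0,0,0],[0,0,0]]}}

```text
clock: 5.82
tcp_pos: [0.5236, 0.0333, 0.3024]
tcp_rot: [0.0, 0.998, -0.066, -0.0]
ft_force: [-0.1, -0.3, -1.1]
width: 0.0411
```

```bash
python3 - <<'E'
from h import *
from scipy.spatial.transform import Rotation as R
st()
q=np.array(manip.get_state()["tcp_rot"]);r=R.from_quat(q[[1,2,3,0]]).as_matrix();print("jaw deg",np.degrees(np.arctan2(r[1,0],r[0,0])),"z",r[:,2])
for n in("top","scene"): grab(n,n+"2")
a=cv2.resize(load("top2")[0][140:260,180:300],(400,400),interpolation=cv2.INTER_CUBIC)
b=cv2.resize(load("scene2")[0][120:240,180:300],(400,400),interpolation=cv2.INTER_CUBIC)
cv2.imwrite("pics/over.png",np.hstack([a,b]))
E
```

```text
{'clock': np.float64(5.825), 'tcp_pos': array([0.5236, 0.0333, 0.3024]), 'tcp_rot': array([ 4.000e-04,  9.978e-01, -6.630e-02, -4.000e-04]), 'ft_force': array([-0.0802, -0.264 , -1.1005]), 'width': np.float64(0.0411), 'joints': array([ 0.3342,  0.5264, -0.6673,  1.9007,  0.4233,  0.8598, -0.6829])}
jaw deg -7.607877247450431 z [-9.34966963e-04 -6.49835856e-04 -9.99999352e-01]
```

View pics/over.png

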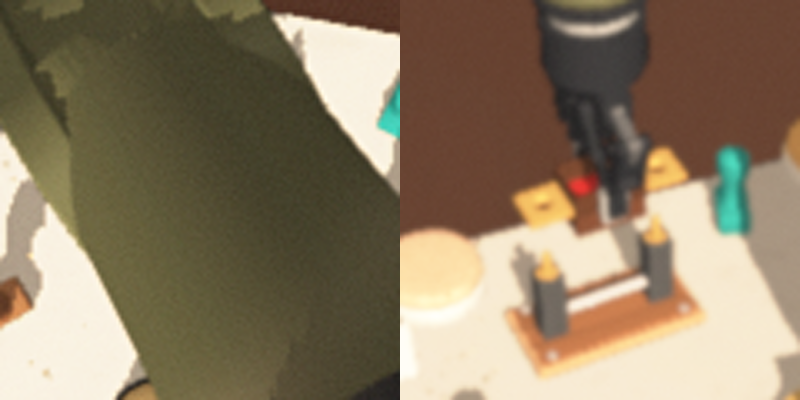

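Call:
{"method": "play_rows", "body": {"hand": [0.9,0.9,0.9,0.9], "delta_pos": [[-0.03,0.1,-1.5],[0,0,-1.5],[0,0,-0.3],[0,0,0]], "rotation": [[0,0,0.005],[0,0,0],[0,0,0],[0,0,0]]}}

```text
clock: 6.42
tcp_pos: [0.5234, 0.0353, 0.2692]
tcp_rot: [-0.0, 0.998, -0.062, -0.0]
ft_force: [0.8, -0.1, -1.0]
width: 0.0408
```

```bash
python3 - <<'E'
from h import *
from scipy.spatial.transform import Rotation as R
st()
q=np.array(manip.get_state()["tcp_rot"]);r=R.from_quat(q[[1,2,3,0]]).as_matrix();print("jaw deg",np.degrees(np.arctan2(r[1,0],r[0,0])),"z",r[:,2])
c=grab("scene","scene3")
x,y,w,h=208,160,66,50
im=cv2.resize(c[0][y:y+h,x:x+w],None,fx=12,fy=12,interpolation=cv2.INTER_CUBIC)
cv2.imwrite("pics/over3.png",im)
E
```

```text
{'clock': np.float64(6.425), 'tcp_pos': array([0.5234, 0.0353, 0.2692]), 'tcp_rot': array([-0.000e+00,  9.981e-01, -6.240e-02, -5.000e-04]), 'ft_force': array([ 0.7909, -0.0596, -1.0308]), 'width': np.float64(0.0408), 'joints': array([ 0.3068,  0.5692, -0.6379,  1.9376,  0.4696,  0.7874, -0.7204])}
jaw deg -7.149502628659601 z [-9.75922459e-04  1.19230315e-04 -9.99999517e-01]
```

View pics/over3.png

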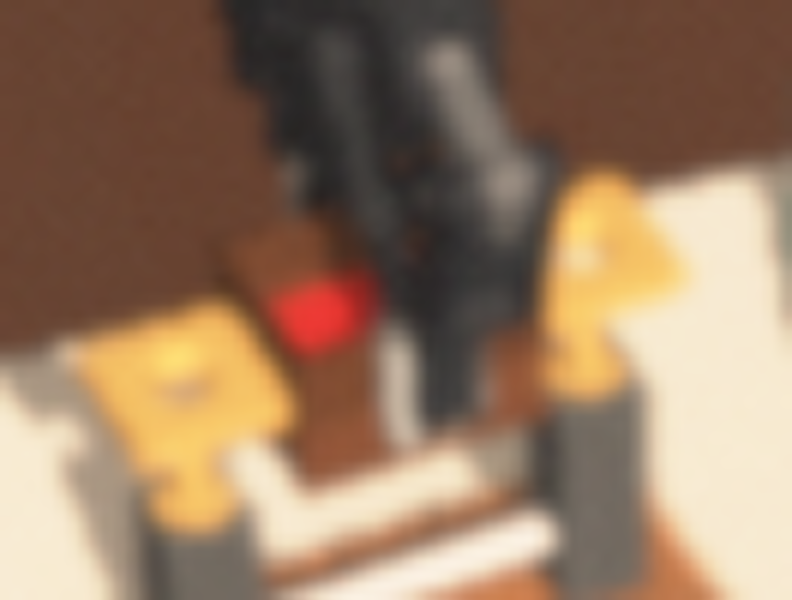

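```bash
python3 - <<'E'
from h import *
c=load("scene3")
f=lambda p:((p-[208,160]+.5)*12-.5).round(0).tolist()
T=np.array([.5234,.0353]);a=np.radians(90-7.15);L=np.array([np.cos(a),np.sin(a)])
X=np.array([L[1],-L[0]])
for s in(1,-1):
    P=T+s*.046*L
    print("hole pred top/und",f(proj(c,[[*P,.1128],[*P,.1058]])))
    print(" ear corners top",f(proj(c,[[*(T+s*.063*L+.017*X),.1128],[*(T+s*.063*L-.017*X),.1128]])), "inner", f(proj(c,[[*(T+s*.029*L-.017*X),.1128]])))
print("pins foot/tip",[f(proj(c,[[*p,.075],[*p,.097]])) for p in((.5292,.0799),(.5174,-.0114))])
for u,n in(((182,372),'L'),((585,250),'R')):
    print(n,plane(c,[(np.array(u)+.5)/12-.5+[208,160]],.1128))
E
```

```text
hole pred top/und [[182.0, 365.0], [184.0, 389.0]]
 ear corners top [[76.0, 340.0], [138.0, 440.0]] inner [[290.0, 389.0]]
hole pred top/und [[580.0, 233.0], [581.0, 257.0]]
 ear corners top [[617.0, 163.0], [687.0, 256.0]] inner [[543.0, 305.0]]
pins foot/tip [[[197.0, 493.0], [191.0, 418.0]], [[587.0, 362.0], [586.0, 287.0]]]
L [[0.52726303 0.08209477 0.1128    ]]
R [[ 0.51244828 -0.00817079  0.1128    ]]
```

Call:
{"method": "play_rows", "body": {"hand": [0.9,0.9,0.9,0.9], "delta_pos": [[0,-0.05,-0.4],[0,0,-0.5],[0,0,-0.5],[0,0,0]], "rotation": [[0,0,0],[0,0,0],[0,0,0],[0,0,0]]}}

```text
clock: 6.98
tcp_pos: [0.5233, 0.0346, 0.2552]
tcp_rot: [0.0, 0.998, -0.062, -0.0]
ft_force: [0.1, -1.1, -1.1]
width: 0.0411
```

Call:
{"method": "play_rows", "body": {"hand": [0.9,0.9,0.9,0.9,0.9], "delta_pos": [[0,0,-0.4],[0,0,-0.4],[0,0,-0.4],[0,0,-0.3],[0,0,0]], "rotation": [[0,0,0],[0,0,0],[0,0,0],[0,0,0],[0,0,0]]}}

```text
clock: 7.6
tcp_pos: [0.5234, 0.0347, 0.2404]
tcp_rot: [0.0, 0.998, -0.062, -0.0]
ft_force: [0.5, -0.3, -1.7]
width: 0.0414
```

Call:
{"method": "play_rows", "body": {"hand": [0.9,0.9,0.9,0.9], "delta_pos": [[0,0,-0.1],[0,0,-0.1],[0,0,0],[0,0,0]], "rotation": [[0,0,0],[0,0,0],[0,0,0],[0,0,0]]}}

```text
clock: 8.1
tcp_pos: [0.5235, 0.0347, 0.2387]
tcp_rot: [-0.0, 0.998, -0.063, 0.0]
ft_force: [-0.2, -0.2, -1.4]
width: 0.041
```

Call:
{"method": "play_rows", "body": {"hand": [0.9,0.9,0.9,0.9], "delta_pos": [[0,0,-0.1],[0,0,-0.05],[0,0,0],[0,0,0]], "rotation": [[0,0,0],[0,0,0],[0,0,0],[0,0,0]]}}

```text
clock: 8.6
tcp_pos: [0.5234, 0.0348, 0.2384]
tcp_rot: [0.0, 0.998, -0.062, 0.001]
ft_force: [-5.0, -0.9, 12.3]
width: 0.0412
```

Call:
{"method": "play_rows", "body": {"hand": [0.9,0.7,0.4,0.2,0,0,0,0], "delta_pos": [[0,0,0.1],[0,0,0],[0,0,0],[0,0,0],[0,0,0],[0,0,0],[0,0,0],[0,0,0]], "rotation": [[0,0,0],[0,0,0],[0,0,0],[0,0,0],[0,0,0],[0,0,0],[0,0,0],[0,0,0]]}}

```text
clock: 9.6
tcp_pos: [0.5235, 0.0347, 0.2381]
tcp_rot: [-0.0, 0.998, -0.062, -0.0]
ft_force: [-0.5, -0.4, -0.2]
width: 0.0854
```

Call:
{"method": "play_rows", "body": {"hand": [0,0,0,0,0,0], "delta_pos": [[0,0,1],[0,0,2],[0,0,3],[0,0,3],[0,0,1],[0,0,0]], "rotation": [[0,0,0],[0,0,0],[0,0,0],[0,0,0],[0,0,0],[0,0,0]]}}

```text
clock: 10.35
tcp_pos: [0.5235, 0.0346, 0.3386]
tcp_rot: [0.0, 0.998, -0.063, 0.001]
ft_force: [0.2, 0.3, -0.3]
width: 0.0857
```

```bash
python3 - <<'E'
from h import *
st()
c=grab("scene","scene4")
x,y,w,h=200,160,80,60
cv2.imwrite("pics/hung.png",cv2.resize(c[0][y:y+h,x:x+w],None,fx=10,fy=10,interpolation=cv2.INTER_CUBIC))
E
```

```text
{'clock': np.float64(10.35), 'tcp_pos': array([0.5235, 0.0346, 0.3386]), 'tcp_rot': array([ 1.00e-04,  9.98e-01, -6.26e-02,  6.00e-04]), 'ft_force': array([ 0.2081,  0.2661, -0.3307]), 'width': np.float64(0.0857), 'joints': array([ 0.3592,  0.4838, -0.7006,  1.8563,  0.3816,  0.9382, -0.64  ])}
```

View pics/hung.png

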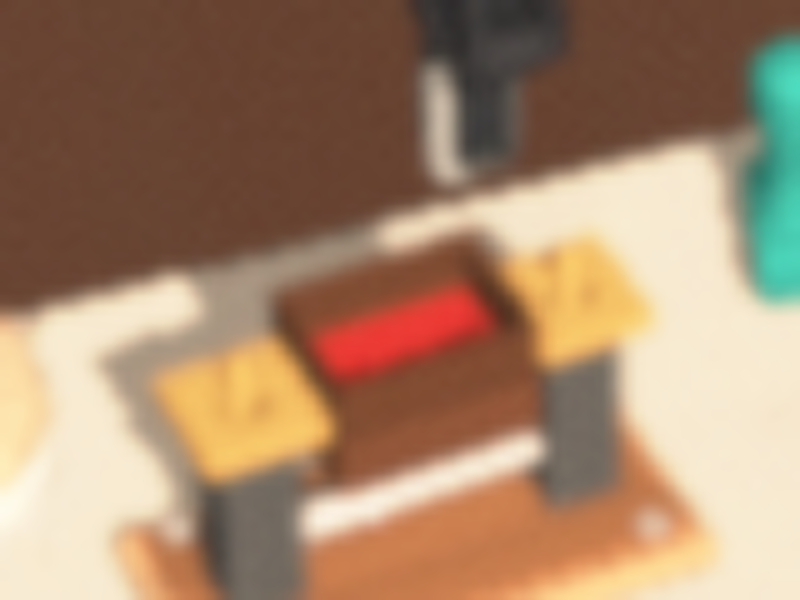

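The holder hangs on both pins: in the scene picture the ears lie flat on the posts at (245,405) and (580,300), with the pins through. Now a closer measurement of the stamp.

```bash
python3 - <<'E'
from h import *
c=grab("top","top4")
cv2.imwrite("pics/t4.png",cv2.resize(c[0],(800,600)))
a=cv2.resize(load("top0")[0][218:248,164:194],(400,400),interpolation=cv2.INTER_CUBIC)
b=cv2.resize(load("scene4")[0][238:278,190:230],(400,400),interpolation=cv2.INTER_CUBIC)
cv2.imwrite("pics/stz.png",np.hstack([a,b]))
E
```

```text
(no output)
```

View pics/stz.png

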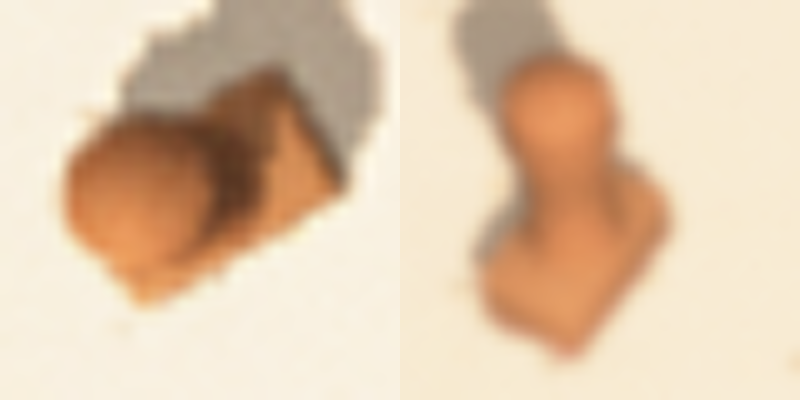

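View pics/t4.png

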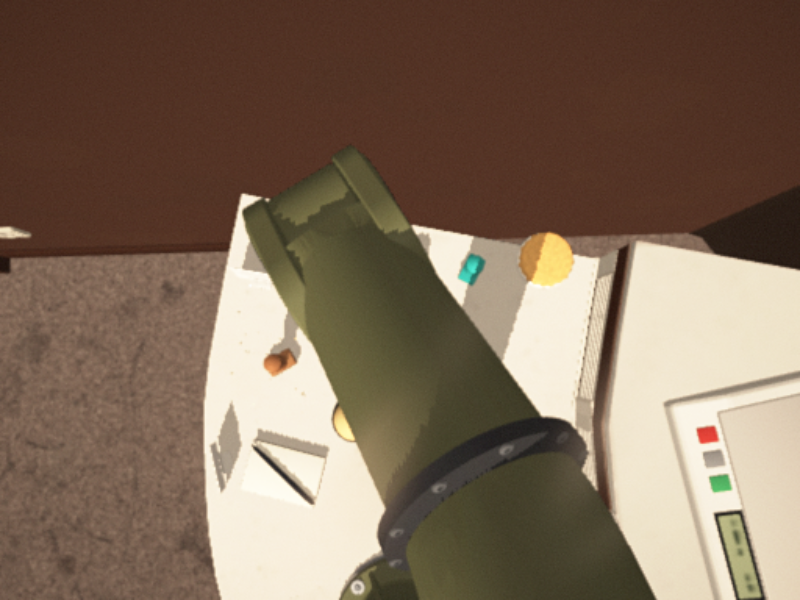

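```bash
python3 - <<'E'
from h import *
c=load("top0");s=load("scene4")
p=lambda q,x,y,k:(np.array(q,float)+.5)/k-.5+[x,y]
k=400/30
C=plane(c,p([(143,307)],164,218,k),.02)[0];B=plane(c,p([(347,188)],164,218,k),.0)[0];A=plane(c,p([(285,65)],164,218,k),.0)[0]
print("A,B,C",A,B,C,"AB",np.linalg.norm((A-B)[:2]),"BC",np.linalg.norm((B-C)[:2]),"ctr",(A+C)[:2]/2, "dir BC",np.degrees(np.arctan2(*(C-B)[1::-1])),"dir BA",np.degrees(np.arctan2(*(A-B)[1::-1])))
u=p((140,190),164,218,k);v=p((160,107),190,238,10)
print("head",[plane(c,[u],z)[0].round(4) for z in(.055,.06)],[plane(s,[v],z)[0].round(4) for z in(.055,.06)])
o1,d1=ray(c,u);o2,d2=ray(s,v);q=np.linalg.lstsq(np.c_[d1[0],-d2[0]],o2-o1,rcond=None)[0];print("tri",o1+q[0]*d1[0],o2+q[1]*d2[0])
e=plane(s,p([(570,355)],190+0-40,238,10),0.0);print("scene front corner z0",e)
E
```

```text
A,B,C [0.44784742 0.17957101 0.        ] [0.42398251 0.16790793 0.        ] [0.40293725 0.20264936 0.02      ] AB 0.02656241222455825 BC 0.04061858692223707 ctr [0.42539234 0.19111018] dir BC 121.20614766013492 dir BA 26.045334329038965
head [array([0.4252, 0.1944, 0.055 ]), array([0.4253, 0.1932, 0.06  ])] [array([0.4321, 0.1883, 0.055 ]), array([0.4281, 0.19  , 0.06  ])]
tri [0.42532299 0.19211173 0.06428799] [0.42480898 0.19139864 0.06411868]
scene front corner z0 [[0.40630643 0.20507297 0.        ]]
```

Call:
{"method": "play_rows", "body": {"hand": [0,0,0,0,0,0,0,0,0], "delta_pos": [[-1.4,2.24,0],[-1.4,2.24,0],[-1.4,2.24,0],[-1.4,2.24,0],[-1.4,2.24,0],[-1.4,2.24,0],[-1.4,2.25,0],[0,0,0],[0,0,0]], "rotation": [[0,0,0.09],[0,0,0.09],[0,0,0.09],[0,0,0.09],[0,0,0.09],[0,0,0.09],[0,0,0.09],[0,0,0],[0,0,0]]}}

```text
clock: 11.58
tcp_pos: [0.4256, 0.1915, 0.3381]
tcp_rot: [0.0, 0.968, 0.25, -0.0]
ft_force: [0.4, -0.1, 0.0]
width: 0.0855
```

```bash
cat >> h.py <<'E'
def jaw():
    from scipy.spatial.transform import Rotation as R
    q=np.array(manip.get_state()["tcp_rot"]);r=R.from_quat(q[[1,2,3,0]]).as_matrix();print("jaw deg",np.degrees(np.arctan2(r[1,0],r[0,0])),"z",r[:,2])
E
python3 - <<'E'
from h import *
st();jaw()
c=grab("scene","scene5");cv2.imwrite("pics/s5.png",cv2.resize(c[0][120:300,140:320],(600,600),interpolation=cv2.INTER_CUBIC))
E
```

```text
{'clock': np.float64(11.575), 'tcp_pos': array([0.4256, 0.1915, 0.3381]), 'tcp_rot': array([ 2.000e-04,  9.683e-01,  2.498e-01, -1.000e-04]), 'ft_force': array([ 0.3967, -0.1488,  0.0197]), 'width': np.float64(0.0855), 'joints': array([ 0.1591,  0.4478, -0.9041,  1.9941,  0.4462,  0.9097, -0.4749])}
jaw deg 28.935902728723846 z [-6.34711302e-05 -5.27271489e-04 -9.99999859e-01]
```

View pics/s5.png

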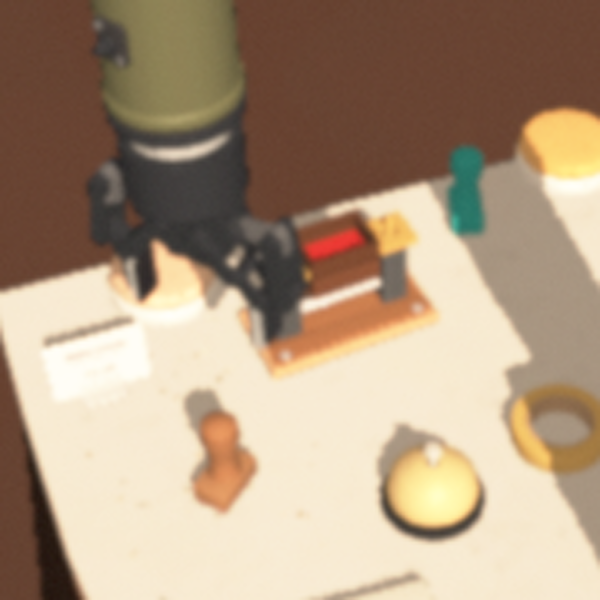

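Call:
{"method": "play_rows", "body": {"hand": [0,0,0,0,0.2,0.4,0.6,0.8,0.9,0.9], "delta_pos": [[0,0,-4],[0,0,-4],[0,0,-3],[0,0,-1.7],[0,0,0],[0,0,0],[0,0,0],[0,0,0],[0,0,0],[0,0,0]], "rotation": [[0,0,0],[0,0,0],[0,0,0],[0,0,0],[0,0,0],[0,0,0],[0,0,0],[0,0,0],[0,0,0],[0,0,0]]}}

```text
clock: 12.88
tcp_pos: [0.4259, 0.1917, 0.2121]
tcp_rot: [0.0, 0.968, 0.25, 0.001]
ft_force: [-0.6, -0.4, 6.0]
width: 0.0255
```

Call:
{"method": "play_rows", "body": {"hand": [0.9,0.9,0.9], "delta_pos": [[0,0,0],[0,0,0],[0,0,0]], "rotation": [[0,0,0],[0,0,0],[0,0,0]]}}

```text
clock: 13.25
tcp_pos: [0.4259, 0.1917, 0.2121]
tcp_rot: [0.0, 0.968, 0.25, 0.001]
ft_force: [0.6, -1.0, 6.0]
width: 0.0255
```

```bash
python3 - <<'E'
from h import *
st();jaw()
E
```

```text
{'clock': np.float64(13.25), 'tcp_pos': array([0.4259, 0.1917, 0.2121]), 'tcp_rot': array([1.000e-04, 9.683e-01, 2.497e-01, 1.000e-03]), 'ft_force': array([ 0.5562, -0.9636,  5.9774]), 'width': np.float64(0.0255), 'joints': array([-0.0029,  0.6212, -0.7098,  2.137 ,  0.7038,  0.6278, -0.7092])}
jaw deg 28.916015136709298 z [ 1.96578254e-03  2.97982985e-04 -9.99998023e-01]
```

Call:
{"method": "play_rows", "body": {"hand": [0.9,0.9,0.9,0.9,0.9,0.9,0.9], "delta_pos": [[0,0,1],[0,0,3],[0,0,4],[0,0,4],[0,0,2],[0,0,0],[0,0,0]], "rotation": [[0,0,0],[0,0,0],[0,0,0],[0,0,0],[0,0,0],[0,0,0],[0,0,0]]}}

```text
clock: 14.12
tcp_pos: [0.4252, 0.1912, 0.3507]
tcp_rot: [0.0, 0.968, 0.25, -0.0]
ft_force: [-0.3, -0.8, -0.7]
width: 0.0258
```

```bash
python3 - <<'E'
from h import *
st();jaw()
c=grab("scene","scene6");t=grab("top","top6")
a=cv2.resize(c[0][170:240,170:240],(400,400),interpolation=cv2.INTER_CUBIC)
b=cv2.resize(t[0][190:260,130:200],(400,400),interpolation=cv2.INTER_CUBIC)
cv2.imwrite("pics/s6.png",np.hstack([a,b]))
E
```

```text
{'clock': np.float64(14.125), 'tcp_pos': array([0.4252, 0.1912, 0.3507]), 'tcp_rot': array([ 2.000e-04,  9.683e-01,  2.497e-01, -4.000e-04]), 'ft_force': array([-0.2726, -0.7839, -0.6692]), 'width': np.float64(0.0258), 'joints': array([ 0.1762,  0.4328, -0.9224,  1.9769,  0.4272,  0.9391, -0.4574])}
jaw deg 28.916619888266116 z [-6.65767367e-04 -6.59941277e-04 -9.99999561e-01]
```

View pics/s6.png

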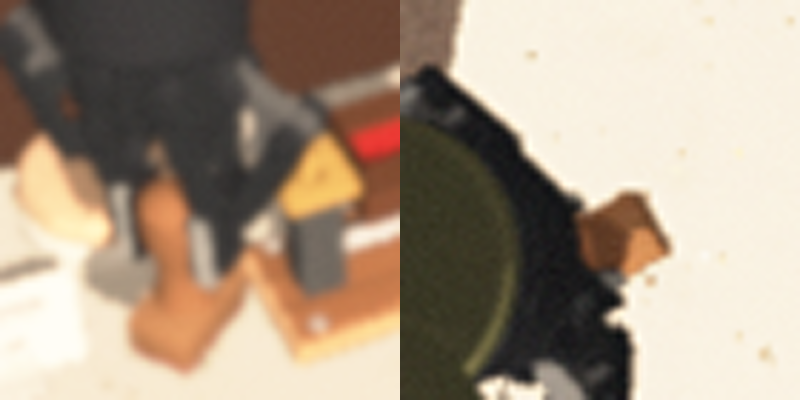

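```bash
python3 - <<'E'
from h import *
t=load("top6");s=load("scene6")
im=cv2.resize(t[0][215:245,155:185],(400,400),interpolation=cv2.INTER_CUBIC)
im2=cv2.resize(s[0][205:240,188:223],(400,400),interpolation=cv2.INTER_CUBIC)
cv2.imwrite("pics/z6.png",np.hstack([im,im2]))
# predicted corners given tcp centred, yaw 29deg
T=np.array([.4252,.1912]);a=np.radians(28.9);x=np.array([np.cos(a),np.sin(a)]);y=np.array([-x[1],x[0]])
for z in(.1386,.1586):
    P=[[*(T+i*.014*x+j*.022*y),z] for i,j in((1,-1),(-1,-1),(-1,1),(1,1))]
    print(z,"top",((proj(t,P)-[155,215]+.5)*400/30-.5).round(0).tolist(),"scene",((proj(s,P)-[188,205]+.5)*400/35-.5).round(0).tolist())
E
```

```text
0.1386 top [[229.0, 96.0], [313.0, 244.0], [80.0, 381.0], [-3.0, 233.0]] scene [[173.0, 154.0], [293.0, 201.0], [172.0, 349.0], [50.0, 299.0]]
0.1586 top [[198.0, 95.0], [284.0, 247.0], [45.0, 387.0], [-40.0, 235.0]] scene [[164.0, 83.0], [285.0, 130.0], [163.0, 278.0], [39.0, 229.0]]
```

View pics/z6.png

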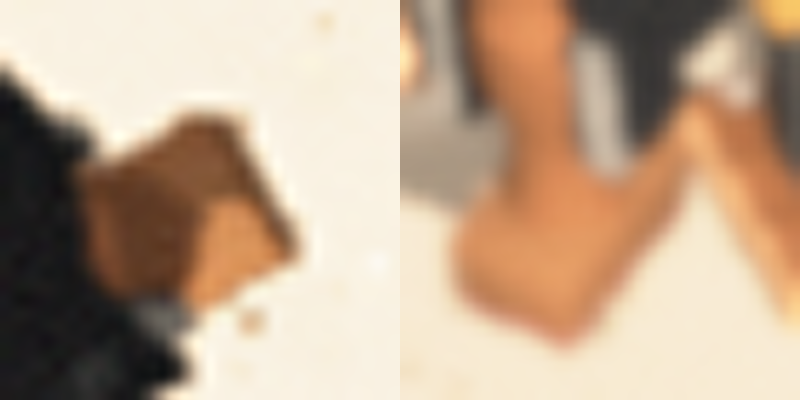

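The stamp is held upright, its corners within about 1 mm of where a centred grasp predicts. Carrying it over the pocket.

Call:
{"method": "play_rows", "body": {"hand": [0.9,0.9,0.9,0.9,0.9,0.9,0.9,0.9,0.9], "delta_pos": [[1.4,-2.24,0],[1.4,-2.24,0],[1.4,-2.24,0],[1.4,-2.24,0],[1.4,-2.24,0],[1.4,-2.23,0],[1.43,-2.23,-1],[0,0,-1],[0,0,0]], "rotation": [[0,0,-0.09],[0,0,-0.09],[0,0,-0.09],[0,0,-0.09],[0,0,-0.09],[0,0,-0.09],[0,0,-0.09],[0,0,0],[0,0,0]]}}

```text
clock: 15.35
tcp_pos: [0.5235, 0.035, 0.3304]
tcp_rot: [-0.0, 0.998, -0.062, -0.001]
ft_force: [-0.4, 0.1, -0.4]
width: 0.0258
```

```bash
python3 - <<'E'
from h import *
st();jaw()
c=grab("scene","scene7")
x,y,w,h=205,145,75,60
cv2.imwrite("pics/s7.png",cv2.resize(c[0][y:y+h,x:x+w],None,fx=10,fy=10,interpolation=cv2.INTER_CUBIC))
s=manip.get_state();T=np.array(s["tcp_pos"]);
q=lambda p:((p-[x,y]+.5)*10-.5).round(0).tolist()
a=np.radians(-7.2);X=np.array([np.cos(a),np.sin(a)]);Y=np.array([-X[1],X[0]])
for z in(T[2]-.2121,):
    print("stamp bottom",q(proj(c,[[*(T[:2]+i*.014*X+j*.022*Y),z] for i,j in((1,-1),(-1,-1),(-1,1),(1,1))])))
H=np.array([.5233,.0343])
print("block rim",q(proj(c,[[*(H+i*.021*X+j*.029*Y),.095] for i,j in((1,-1),(-1,-1),(-1,1),(1,1))])))
E
```

```text
{'clock': np.float64(15.35), 'tcp_pos': array([0.5235, 0.035 , 0.3304]), 'tcp_rot': array([-2.00e-04,  9.98e-01, -6.25e-02, -1.00e-03]), 'ft_force': array([-0.3748,  0.1055, -0.3993]), 'width': np.float64(0.0258), 'joints': array([ 0.3568,  0.4954, -0.7006,  1.8655,  0.3927,  0.9246, -0.6514])}
jaw deg -7.161512010816309 z [-1.88966880e-03  4.69243337e-04 -9.99998104e-01]
stamp bottom [[403.0, 322.0], [450.0, 387.0], [290.0, 441.0], [245.0, 374.0]]
block rim [[424.0, 366.0], [494.0, 464.0], [285.0, 535.0], [219.0, 434.0]]
```

View pics/s7.png

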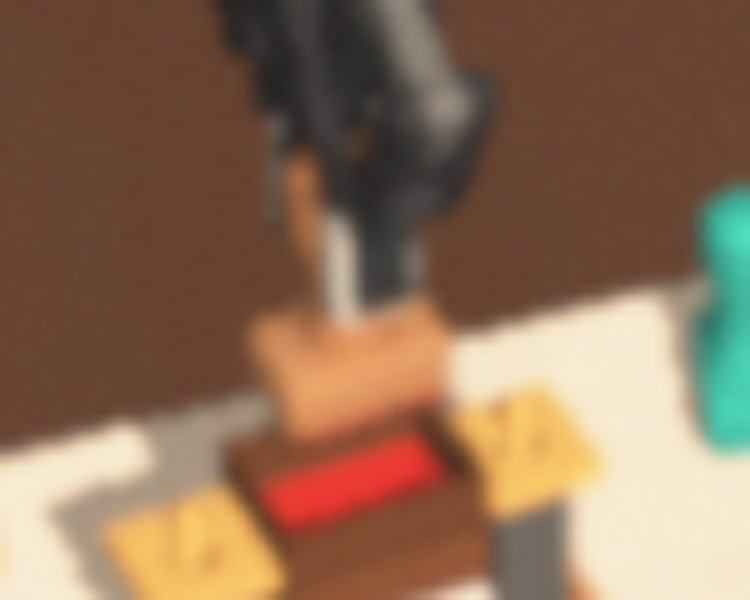

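```bash
python3 - <<'E'
from h import *
c=load("scene4");x,y=200,160
a=np.radians(-7.2);X=np.array([np.cos(a),np.sin(a)]);Y=np.array([-X[1],X[0]])
for H in([.5233,.0343],[.5213,.0343]):
    H=np.array(H)
    f=lambda l,z:((proj(c,[[*(H+i*X+j*Y),z] for i,j in l])-[x,y]+.5)*10-.5).round(0).tolist()
    print("ear L",f([(.017,.063),(-.017,.063),(-.017,.029)],.082),"R",f([(.017,-.063),(-.017,-.063),(-.017,-.029)],.082),"rim",f([(.021,-.029),(-.021,-.029),(-.021,.029),(.021,.029)],.095))
    print("post bottoms-front", f([(-.011,.057),(-.011,-.035)],.075))
v=cv2.resize(c[0][y+15:y+52,x+8:x+70],None,fx=12,fy=12,interpolation=cv2.INTER_CUBIC);cv2.imwrite("pics/s4z.png",v)
E
```

```text
ear L [[155.0, 371.0], [207.0, 455.0], [331.0, 412.0]] R [[598.0, 223.0], [656.0, 301.0], [538.0, 342.0]] rim [[474.0, 216.0], [544.0, 314.0], [335.0, 385.0], [269.0, 284.0]]
post bottoms-front [[222.0, 452.0], [549.0, 340.0]]
ear L [[159.0, 376.0], [211.0, 459.0], [335.0, 417.0]] R [[603.0, 227.0], [661.0, 306.0], [542.0, 346.0]] rim [[478.0, 220.0], [548.0, 318.0], [339.0, 389.0], [273.0, 288.0]]
post bottoms-front [[225.0, 457.0], [553.0, 344.0]]
```

View pics/s4z.png

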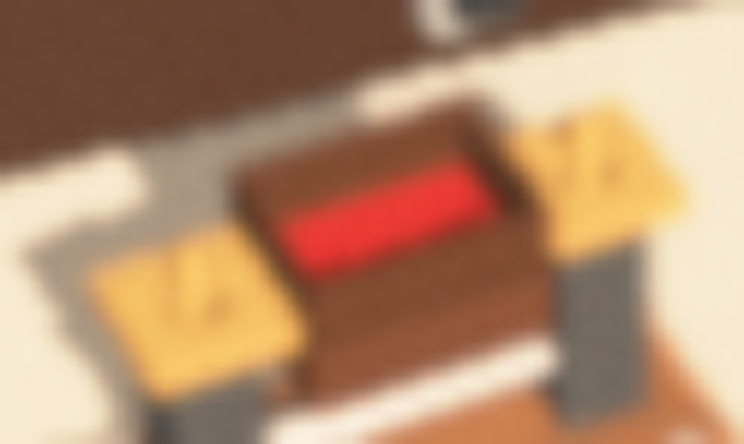

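Call:
{"method": "play_rows", "body": {"hand": [0.9,0.9,0.9,0.9,0.9], "delta_pos": [[0,-0.04,-1],[0,0,-0.8],[0,0,-0.5],[0,0,-0.4],[0,0,0]], "rotation": [[0,0,0],[0,0,0],[0,0,0],[0,0,0],[0,0,0]]}}

```text
clock: 16.02
tcp_pos: [0.5237, 0.0346, 0.3039]
tcp_rot: [0.0, 0.998, -0.062, -0.0]
ft_force: [-0.2, 0.2, 0.4]
width: 0.0254
```

Call:
{"method": "play_rows", "body": {"hand": [0.9,0.9,0.9], "delta_pos": [[0,0,-0.3],[0,0,-0.3],[0,0,0]], "rotation": [[0,0,0],[0,0,0],[0,0,0]]}}

```text
clock: 16.4
tcp_pos: [0.5237, 0.0345, 0.298]
tcp_rot: [0.0, 0.998, -0.062, -0.0]
ft_force: [0.6, -0.1, -1.3]
width: 0.0254
```

Call:
{"method": "play_rows", "body": {"hand": [0.9,0.9,0.9,0.9,0.9], "delta_pos": [[0,0,-0.3],[0,0,-0.3],[0,0,-0.2],[0,0,-0.1],[0,0,0]], "rotation": [[0,0,0],[0,0,0],[0,0,0],[0,0,0],[0,0,0]]}}

```text
clock: 17.02
tcp_pos: [0.5237, 0.0346, 0.2892]
tcp_rot: [0.0, 0.998, -0.062, -0.0]
ft_force: [-0.1, -0.2, 0.3]
width: 0.0253
```

Near the floor; a touch more, then release and retreat.

Call:
{"method": "play_rows", "body": {"hand": [0.9,0.9,0.9], "delta_pos": [[0,0,-0.05],[0,0,-0.05],[0,0,0]], "rotation": [[0,0,0],[0,0,0],[0,0,0]]}}

```text
clock: 17.4
tcp_pos: [0.5238, 0.0347, 0.2891]
tcp_rot: [0.0, 0.998, -0.062, 0.0]
ft_force: [-1.8, -0.6, 9.8]
width: 0.0257
```

Call:
{"method": "play_rows", "body": {"hand": [0.7,0.5,0.3,0.1,0,0,0,0], "delta_pos": [[0,0,0],[0,0,0],[0,0,0],[0,0,0],[0,0,0],[0,0,0],[0,0,0],[0,0,0]], "rotation": [[0,0,0],[0,0,0],[0,0,0],[0,0,0],[0,0,0],[0,0,0],[0,0,0],[0,0,0]]}}

```text
clock: 18.4
tcp_pos: [0.5238, 0.0346, 0.2882]
tcp_rot: [-0.0, 0.998, -0.062, -0.0]
ft_force: [-0.3, -0.6, 0.1]
width: 0.0856
```

Call:
{"method": "play_rows", "body": {"hand": [0,0,0,0,0,0], "delta_pos": [[0,0,1],[0,0,2],[0,0,3],[0,0,3],[0,0,1],[0,0,0]], "rotation": [[0,0,0],[0,0,0],[0,0,0],[0,0,0],[0,0,0],[0,0,0]]}}

```text
clock: 19.15
tcp_pos: [0.5237, 0.0346, 0.3886]
tcp_rot: [0.0, 0.998, -0.063, 0.001]
ft_force: [0.9, -0.3, -0.2]
width: 0.0859
```

Call:
{"method": "play_rows", "body": {"hand": [0,0,0,0,0,0,0,0,0], "delta_pos": [[-1,-4,0],[-1,-4,0],[-1,-4,0],[-1,-4,0],[-1,-4,0],[-1,-4,0],[0,-2,0],[0,0,0],[0,0,0]], "rotation": [[0,0,0],[0,0,0],[0,0,0],[0,0,0],[0,0,0],[0,0,0],[0,0,0],[0,0,0],[0,0,0]]}}

```text
clock: 20.27
tcp_pos: [0.4643, -0.2238, 0.3879]
tcp_rot: [-0.001, 0.998, -0.061, -0.0]
ft_force: [0.4, -0.7, 0.5]
width: 0.0853
```

```bash
python3 - <<'E'
from h import *
st()
c=grab("scene","scene8");t=grab("top","top8")
a=cv2.resize(c[0][145:215,205:275],(400,400),interpolation=cv2.INTER_CUBIC)
b=cv2.resize(t[0][155:225,205:275],(400,400),interpolation=cv2.INTER_CUBIC)
cv2.imwrite("pics/s8.png",np.hstack([a,b]));cv2.imwrite("pics/t8.png",t[0])
E
```

```text
{'clock': np.float64(20.275), 'tcp_pos': array([ 0.4643, -0.2238,  0.3879]), 'tcp_rot': array([-6.000e-04,  9.981e-01, -6.140e-02, -1.000e-04]), 'ft_force': array([ 0.41  , -0.6934,  0.4879]), 'width': np.float64(0.0853), 'joints': array([ 0.8997,  0.4137, -0.7169,  1.8072,  0.3104,  1.0368, -0.0587])}
```

View pics/s8.png

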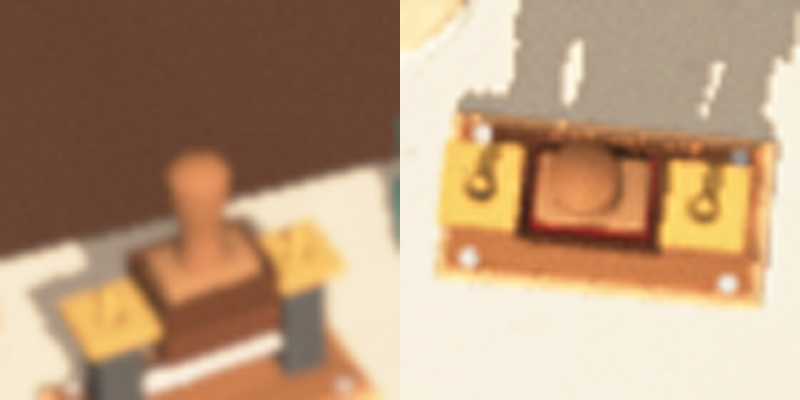

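View pics/t8.png

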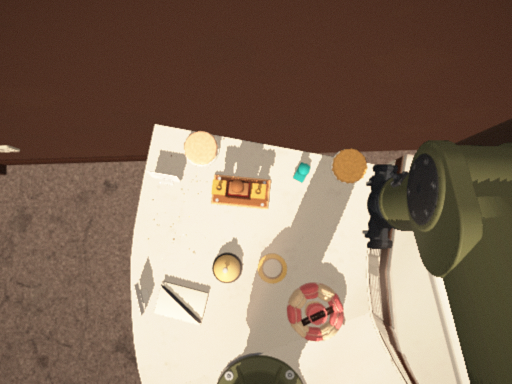

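Both pictures show the ears flat with the pins through the holes (top crop at (482,185) and (704,203)). The stamp is upright in the pocket at (590,190), its base top level with the rim. The cookies sit at (201,147) and (349,165), as before. Handing in.

```bash
python3 - <<'E'
from h import *
print(manip.close_job())
E
```

```text
the job is handed in; nothing more can be done
None
```

The holder hangs on both pins of the stand, and the brown date stamp is parked upright in its pocket. I released both and handed the job in at about 20 s of the 62 s allowed.

**Last checks:**
- **Holder:** both pins show through the holes and the ears look flat on the posts. The ears met the posts at the tool height worked out beforehand (0.2384 m).
- **Stamp:** it touched the pocket floor at the computed height (0.2891 m). Its base top is level with the rim and it looks upright. I judged its centring and angle by eye in the final pictures and did not measure them.
- **Bystanders and arm:** both cookies are where they were to within a pixel (about 2.5 mm). The gripper ended open, clear of the stand, with no contact force beyond sensor noise.

**Disagreements:** the two cameras differed by 1–3 mm on some points, within the slack at the pins and pocket. The grip closed to 25.5 mm where the stamp's diameter was given as about 28 mm, but the stamp stayed firmly held. No check failed, though handing in gave no verdict.

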